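Register a wooden bar and hold the telescoping length pointer out

ROBOT

A 6-joint arm with a two-finger parallel gripper is mounted at the origin on a cart in front of the work surface, level with it; the furniture and walls round the work are solid. World frame = base frame: x ahead of the robot, y to its left, z up, the work surface at z = 0. Lengths are in m, angles in degrees, forces in N, time in s.
With the tool pointing down it reaches from about 0.25 to 0.725 m from the base axis. Payload 9.7 kg.
Tool frame: the origin (TCP) lies at the very end of the fingers, on their centre line; the grasp point (between the pads) lies 19 mm behind it; z points along the fingers, y is the line along which they close (so a half turn about z gives the same grasp; the last joint's range is limited). The gripper opens to 85 mm and grips with 20 to 120 N. Pads are 22 mm wide; open, the fingers measure 114 mm over their backs; the gripper's body (76 mm by 85 mm) begins 54 mm behind the grasp point. The pads swing forward as they close: fully open they stand 13 mm farther back than shut.
Start: joints at [-67.609, 4.979, 10.078, 95.1, 0, 90], TCP at [0.21, -0.509, 0.231] pointing down, gripper open.
Joint ranges: [-179.16, 179.16], [-48.56, 103.87], [-65.8, 70.77], [-126.05, 130.52], [-82.76, 87.17], [-180, 180]. Speed limits (degrees/s): [127.2, 127.2, 147.25, 180, 180, 180].

INTERFACE

Orientations are given as [roll, pitch, yaw] about the fixed x, y, z axes, in that order (R = Rz(yaw) Ry(pitch) Rx(roll)).
In Python, from workcell import bot gives the robot as it stands.
- The arm moves only by the tool arm_command, never from a script. Its argument "series" is a list of rows, each a list of 4 numbers: the shift along the tool's x, y, z in m, then the turn about the tool's z in rad. A call has exactly 5 rows; each row is the pose to reach, as a shift and turn from the pose commanded when the call began, along the tool's axes at that moment; what a row does not reach only later rows make up. A row lasts 1/10 s, in which the tool goes at most 50 mm and 8.59 degrees, less where a joint would pass 70% of its speed; a pose out of reach is approached as far as the arm can. A call with a gripper value outside its range is refused whole. "hand" is the finger opening in m, from 0 to 0.0854, set as the call begins (left out, the last holds). The fingers move at their own pace and stop on an object; "grip_force" is the grip in N (left out, the last holds). Time passes only in rows, so rows that repeat a pose let the fingers close, or fill a call up. It gives the time, the measured TCP pose, the force, the opening and the grip force at its end, in the units of the state.
- bot.get_obs(): the state, without advancing time (a new reading comes with each control period).
- bot.camera(name): name is "side" or "top"; returns a dict with "color" (420x560x3 uint8, blue, green, red), "camera_matrix" (3x3 intrinsics, pixels), "dist_coeffs" ([k1, k2, p1, p2, k3] as OpenCV has them; the pictures are not rectified), "xyz" and "orientation" of the camera in the world. Camera axes: x right, y up, looking along -z (the intrinsics and any distortion apply to the point x, -y, -z); pixel columns grow to the right and rows downward; lengths in m; the calibration is good to about 2 mm. A picture is of the moment at which its call begins. There is no depth.
- bot.job_done(): hands the job in; it is judged then, once.
Trained networks look in the newest picture that a camera, given by its name, has taken for a name from the list of things; names that differ only in an ending like _2 or _b are one class to them, and where a whole thing is asked for, a point or a joint stands for the part that bears it (a point fixed in the world has none). Each returns a list of dicts, best first, with "confidence" (0 to 1); they miss things now and then, are a little off and sometimes report something else, mostly with a low value. They report only what shows in the picture. A call takes as long as a camera call. They do not tell look-alikes from the thing itself.
- bot.find_in(camera, target): "location" ([column, row] in pixels, amid what is visible of it).
- bot.mark_of(camera, target): "location" ([column, row] in pixels: a listed point, or the origin of a listed thing).
The state is a dict: "time": time; "q": joint angles; "qd": joint speeds; "joint_efforts": joint torques, N m; "ee_pos": TCP position; "tcp_rot": TCP orientation; "wrist_force": force on the tool from outside, world axes, zero at the start; "torque": the same for the moment, N m; "opening": finger opening in m; "grasp_force": force on a finger pad.
Only numpy, scipy, OpenCV 4.12 (cv2) and the standard library are available. Lean on these libraries where they do the work, as an engineer would, in place of code of your own. Each camera call takes 0.05 s, during which the arm holds its last target. There are 200 camera calls.

TASK

Push the loose wooden bar on the marking jig up against both stops, flush along the long aluminium fence and home against the dark end stop. Then press the red button so that the telescoping length pointer springs out to its first stop, take its orange knob and pull it out all the way to its second stop, and finish while still holding it there with the bar still registered, so that I can mark the cut. Leave the wax tin and the angle gauge where they are.

Things in the scene. Friction and masses are not known exactly. Their poses are not given: they have to be found in the camera images.
- jig: fixed marking jig: plywood bed 190 x 330 x 12 mm (local x -100 to +90, y -160 to +170 mm, top at z 12). Origin on the bench surface; x away from the robot, y along the fence to the left, z up. Place and yaw (within 0.22 rad) vary. Aluminium fence: front face at x = +10 mm, y -146 to +104, top z 40. Dark steel end stop: face at y = +60 mm facing -y, x -45 to +10, top z 38
- corner (a point): the inner corner on the bed's top where the fence face and the end-stop face meet; axes as the jig's. The bar belongs at the -x, -y side of it: registered, the bar's origin lies at x -25 mm, y -70 mm, z 0 in this frame, with axes parallel
- bar: loose pale wooden bar 50 x 140 x 25 mm (x, y, z), lying on the bed, not squared (up to 0.2 rad off), its centre 19 to 43 mm (x) and 12 to 50 mm (y) short of its registered place; origin at the centre of its underside, long side along its y. It slides on the bed with a push of about 1 N
- button (a joint): red push button, 24 mm across, on top of the telescope housing: 0 up, 0.005 m fully down; the latch lets go at about 0.003 m (3.5 N); fully down takes about 5 N. It springs back up; the pointer stays released
- button_top (a point): centre of the top of the red button, pressed straight down (jig x 52, y 110, z 87 mm when up). It stands in a bezel (top z 75 mm) on the grey telescope housing behind the fence (34 mm wide, jig y 52 to 150 mm, top z 72 mm)
- rod (a joint): extension of the telescoping pointer along the jig's -y: 0 stowed and latched (at the start), about 0.025 m the first stop, to which a spring drives it when the button is pressed, 0.080 m the second stop, a hard end. Beyond the first stop the spring pulls it back, with about 5.5 N at the second stop, so it must be held
- knob (a point): middle of the upright orange knob on the pointer's black head: 18 mm diameter, jig z 70 (top of the 26 x 20 mm head) to 107 mm, its top 5 mm a collar of 23 mm. The point is 18 mm below the knob's top. Stowed: jig x 52, y 40, z 89 mm; it moves with the pointer. A thin red blade reaches from the head over fence and bar (jig x down to -16, z 44 to 47 mm)
- wax_tin: bystander: round red and white tin, 67 mm across, 70 mm high; origin at the centre of its underside
- angle_gauge: bystander: small white and black box gauge, 36 x 62 x 59 mm; origin at the centre of its underside
There are look-alikes about, which are no part of the job. Of the things that look like the bar, the largest one is meant.

How it is judged:
By the outcome, as a careful person would: the job done as asked, in the order asked, and still so for the second after the job is handed in, while the arm keeps its last pose, push and grip.
It also fails if it takes over 51 s, if anything falls off the work surface, if the arm or the gripper's body presses on something with over 40 N, if the wrist force passes 120 N, or if a joint passes its speed limit or range.

## Working session

There is one attempt and no reset: what is moved stays moved. The work goes in short steps, Python scripts to look and compute and a tool call to move; the robot and the scene stay as the last step left them, time stands still between calls to the robot, and variables do not carry over. Pictures are saved under pics/ and viewed, at most 10 in all, crops included, and the job is handed in when it is done.

Besides the shell and the picture viewer there is one more tool, called as name([rows], argument=value, ...), one row to a line, values as JSON. arm_command: Moves the arm, as the interface text tells. Its arguments: {"type":"object","properties":{"series":{"type":"array"},"hand":{"type":"number"},"grip_force":{"type":"number"}},"required":["series"]}

```bash
ls; mkdir -p pics
python3 - <<'E'
from workcell import bot
import cv2,numpy as np
o=bot.get_obs();print({k:np.round(v,4).tolist() for k,v in o.items()})
for c in("top","side"):
    d=bot.camera(c);cv2.imwrite(f"pics/{c}0.png",d["color"]);print(c,np.round(d["camera_matrix"],1).tolist(),d["dist_coeffs"],d["xyz"],d["orientation"])
    for t in("jig","corner","bar","button_top","knob","wax_tin","angle_gauge"):
        print(t,[(np.round(r["location"]).tolist(),round(r["confidence"],2)) for r in bot.mark_of(c,t)[:4]])
E
```

```text
pics
{'time': 0.0, 'q': [-67.6068, 5.0103, 10.0329, 95.1003, 0.0013, 90.0017], 'qd': [0.0331, -0.0223, -0.063, -0.0399, 0.0252, -0.0009], 'joint_efforts': [-0.0016, -52.0389, 46.4804, 0.0165, -0.0001, 0.0], 'ee_pos': [0.2094, -0.5083, 0.2306], 'tcp_rot': [-179.9224, -0.0013, 22.3915], 'wrist_force': [0.9063, 0.0282, 0.4911], 'torque': [-0.0139, -0.0348, -0.0441], 'grasp_force': 0.0, 'opening': 0.0856}
top [[400.5, 0.0, 281.7], [0.0, 400.5, 208.3], [0.0, 0.0, 1.0]] [-0.11087039  0.          0.          0.          0.        ] [0.35493821 0.07711918 1.12276418] [  8.50855205   0.6727221  -90.44589604]
jig [([306.0, 192.0], 0.6)]
corner []
bar [([390.0, 159.0], 0.9), ([320.0, 204.0], 0.57)]
button_top [([270.0, 170.0], 0.61)]
knob [([294.0, 168.0], 0.68)]
wax_tin [([171.0, 194.0], 0.78)]
angle_gauge [([191.0, 242.0], 0.74), ([291.0, 188.0], 0.6)]
side [[386.5, 0.0, 281.1], [0.0, 386.5, 209.7], [0.0, 0.0, 1.0]] [-0.06068506  0.          0.          0.          0.        ] [0.17385704 0.88601435 0.50065259] [  64.22756387    0.36131234 -157.33142029]
jig [([276.0, 222.0], 0.65), ([251.0, 196.0], 0.29)]
corner [([261.0, 226.0], 0.61)]
bar [([324.0, 293.0], 0.84), ([279.0, 184.0], 0.58)]
button_top [([236.0, 204.0], 0.55)]
knob [([249.0, 194.0], 0.62)]
wax_tin [([194.0, 308.0], 0.81)]
angle_gauge [([274.0, 306.0], 0.94)]
```

Run:
```python
import cv2
a=cv2.imread("pics/top0.png")
cv2.imwrite("pics/top0c.png",cv2.resize(a[110:300,150:430],None,fx=2.85,fy=2.85,interpolation=cv2.INTER_CUBIC))
b=cv2.imread("pics/side0.png")
cv2.imwrite("pics/side0c.png",cv2.resize(b[130:350,130:410],None,fx=2.7,fy=2.7,interpolation=cv2.INTER_CUBIC))
```

```text
(no output)
```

View pics/top0c.png

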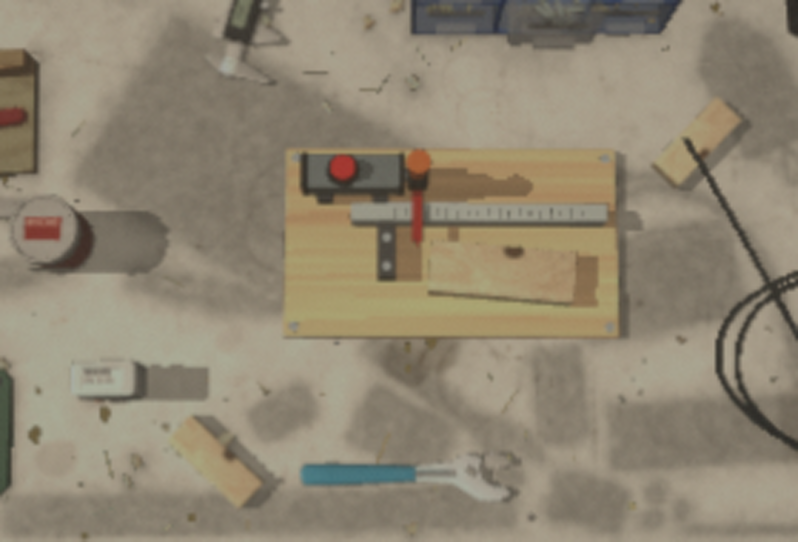

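View pics/side0c.png

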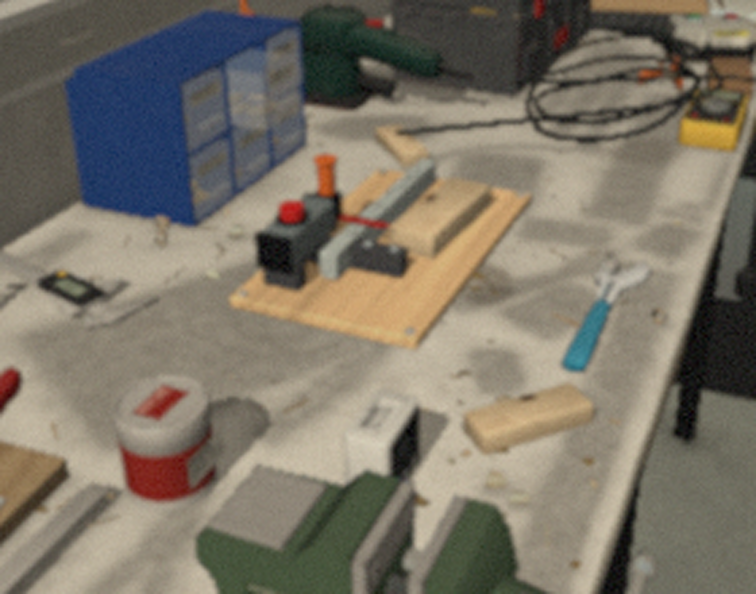

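The top crop shows the jig, with bed corners at full-picture pixels of about (250,163), (366,163), (367,228) and (250,228). The button is at (270,169) and the knob at (297,167). Three things could be taken for the bar: the piece on the jig at (327,205), an offcut at (390,159) and an offcut at (226,272). The piece on the jig is the largest and lies on the bed, so I choose it. In the side crop it shows beyond the end stop.

```bash
cat > h.py <<'E'
import numpy as np,cv2
from scipy.spatial.transform import Rotation as R
from scipy.optimize import least_squares
CAL={"top":([[400.5,0,281.7],[0,400.5,208.3],[0,0,1]],[-.11087039,0,0,0,0],[.35493821,.07711918,1.12276418],[8.50855205,.6727221,-90.44589604]),
"side":([[386.5,0,281.1],[0,386.5,209.7],[0,0,1]],[-.06068506,0,0,0,0],[.17385704,.88601435,.50065259],[64.22756387,.36131234,-157.33142029])}
def proj(c,P):
    K,D,t,e=CAL[c];M=np.diag([1,-1,-1])@R.from_euler("xyz",e,degrees=True).as_matrix().T
    return cv2.projectPoints(np.atleast_2d(np.float64(P)),cv2.Rodrigues(M)[0],-M@np.array(t),np.array(K),np.array(D))[0][:,0]
def tf(p,L):  # p=(x,y,yaw) local->world
    c,s=np.cos(p[2]),np.sin(p[2]);L=np.atleast_2d(L)
    return np.c_[p[0]+c*L[:,0]-s*L[:,1],p[1]+s*L[:,0]+c*L[:,1],L[:,2]]
def inv(p,W):
    c,s=np.cos(p[2]),np.sin(p[2]);W=np.atleast_2d(W)-[p[0],p[1],0]
    return np.c_[c*W[:,0]+s*W[:,1],-s*W[:,0]+c*W[:,1],W[:,2]]
def fit(obs,x0): # obs: list (cam,local,pix)
    def f(p): return np.concatenate([proj(c,tf(p,L))[0]-u for c,L,u in obs])
    r=least_squares(f,x0,loss="soft_l1");return r.x,f(r.x).reshape(-1,2)
E
python3 - <<'E'
from h import *
u=lambda x,y,o=(150,110),s=2.85:np.array([(x+.5)/s-.5+o[0],(y+.5)/s-.5+o[1]])
v=lambda x,y:u(x,y,(130,130),2.7)
m=1e-3
J=[("top",[.09,.17,.012],u(286,150)),("top",[.09,-.16,.012],u(615,150)),("top",[-.1,-.16,.012],u(619,335)),("top",[-.1,.17,.012],u(285,336)),
("top",[.052,.11,.087],u(343,168)),("top",[.052,.04,.107],u(419,160)),("top",[.01,-.146,.04],u(606,221)),
("side",[.09,.17,.012],v(231,298)),("side",[-.1,.17,.012],v(414,343)),("side",[-.1,-.16,.012],v(531,196)),("side",[.052,.11,.087],v(292,209)),("side",[.052,.04,.107],v(326,158))]
p,r=fit(J,[.45,.08,0]);print("jig",p,np.degrees(p[2]));print(np.round(r,1).tolist())
B=[("top",[.025,.07,.037],u(430,240)),("top",[.025,-.07,.037],u(578,250)),("top",[-.025,-.07,.037],u(575,303)),("top",[-.025,.07,.037],u(428,292))]
b,r=fit(B,[.45,.05,0]);print("bar",b,np.round(r,1).tolist())
print("in jig",inv(p,[b[0],b[1],0]),b[2]-p[2])
for n,L in dict(corner=[.01,.06,.012],button=[.052,.11,.087],knob=[.052,.04,.089],barreg=[-.015,-.01,.012]).items(): print(n,tf(p,L))
E
```

```text
jig [ 0.56406899  0.00906936 -0.00985044] -0.5643887235759366
[[0.1, -0.2], [-0.1, -0.1], [0.5, 1.1], [-0.5, 0.7], [-0.1, -0.1], [-0.2, 0.8], [0.9, 0.4], [-1.4, 0.0], [0.6, -0.8], [-0.5, -0.7], [-0.7, -1.0], [-0.8, 0.6]]
bar [ 0.52596857 -0.03341165 -0.08060773] [[0.7, 0.2], [-0.6, 0.3], [-0.4, -0.4], [0.2, -0.1]]
in jig [[-0.03768013 -0.04285425  0.        ]] -0.07075728964938194
corner [[0.57465952 0.06896795 0.012     ]]
button [[0.61715    0.11855181 0.087     ]]
knob [[0.61646048 0.04855521 0.089     ]]
barreg [[ 0.54897122 -0.0007824   0.012     ]]
```

arm_command([
  [0.035,-0.028,0,0.08],
  [0.07,-0.056,0,0.16],
  [0.105,-0.084,0,0.24],
  [0.14,-0.112,0,0.32],
  [0.175,-0.14,0,0.4],
], hand=0, grip_force=20)

```text
time: 1.3
ee_pos: [0.3184, -0.3109, 0.2314]
tcp_rot: [180.0, -0.0, -0.7]
wrist_force: [0.9, 0.4, 1.0]
opening: 0.0122
grasp_force: 0.0
```

arm_command([
  [0.024,-0.042,0.01,0],
  [0.048,-0.084,0.02,0],
  [0.072,-0.126,0.03,0],
  [0.096,-0.168,0.04,0],
  [0.12,-0.21,0.06,0],
])

```text
time: 1.8
ee_pos: [0.44, -0.1035, 0.173]
tcp_rot: [180.0, -0.2, -0.5]
wrist_force: [1.9, -1.2, -0.5]
opening: -0.0002
grasp_force: 0.0
```

arm_command([
  [0.005,-0.015,0.035,0],
  [0.01,-0.03,0.07,0],
  [0.014,-0.045,0.105,0],
  [0.018,-0.058,0.135,0],
  [0.02,-0.058,0.152,0],
])

```text
time: 2.3
ee_pos: [0.4583, -0.0462, 0.0177]
tcp_rot: [-180.0, 0.1, -0.4]
wrist_force: [0.5, -0.4, 0.7]
opening: -0.0002
grasp_force: 0.0
```

arm_command([
  [0.01,0,0,0],
  [0.02,0,0,0],
  [0.03,0,0,0],
  [0.036,0,0,0],
  [0.04,0,0,0],
])

```text
time: 2.8
ee_pos: [0.5004, -0.0482, 0.0209]
tcp_rot: [180.0, -0.0, -0.5]
wrist_force: [-1.8, -0.5, 1.0]
opening: 0.0004
grasp_force: 0.7
```

arm_command([
  [0.004,0,0,0],
  [0.007,0,0,0],
  [0.009,0,0,0],
  [0.011,0,0,0],
  [0.012,0,0,0],
])

```text
time: 3.3
ee_pos: [0.5114, -0.0481, 0.0202]
tcp_rot: [-180.0, -0.0, -0.5]
wrist_force: [-1.6, -0.3, 1.0]
opening: 0.0001
grasp_force: 0.9
```

arm_command([
  [0.001,0,0,0],
  [0.002,0,0,0],
  [0.003,0,0,0],
  [0.004,0,0,0],
  [0.005,0,0,0],
])

```text
time: 3.8
ee_pos: [0.5142, -0.0475, 0.0201]
tcp_rot: [-179.9, 0.2, -0.5]
wrist_force: [-17.4, 2.5, 11.7]
opening: 0.0003
grasp_force: 8.6
```

arm_command([
  [-0.006,0,0,0],
  [-0.01,0.01,-0.03,0],
  [-0.008,0.05,-0.055,0],
  [0.005,0.08,-0.055,0],
  [0.034,0.1,-0.045,0],
])

```text
time: 4.3
ee_pos: [0.5505, -0.1507, 0.0681]
tcp_rot: [179.9, -0.3, -0.6]
wrist_force: [0.8, 0.6, -0.3]
opening: 0.0004
grasp_force: 0.0
```

arm_command([
  [0,0,0.02,0],
  [0,0,0.045,0],
  [0,-0.008,0.045,0],
  [0,-0.018,0.045,0],
  [0,-0.028,0.045,0],
])

```text
time: 4.8
ee_pos: [0.5504, -0.1195, 0.0217]
tcp_rot: [180.0, -0.1, -0.5]
wrist_force: [0.4, -1.5, 0.6]
opening: 0.0003
grasp_force: 0.0
```

arm_command([
  [0,-0.007,0,0],
  [0,-0.014,0,0],
  [0,-0.02,0,0],
  [0,-0.025,0,0],
  [0,-0.028,0,0],
])

```text
time: 5.3
ee_pos: [0.55, -0.092, 0.0203]
tcp_rot: [180.0, -0.0, -0.5]
wrist_force: [0.0, -1.9, 1.1]
opening: -0.0002
grasp_force: 0.9
```

arm_command([
  [0,-0.001,0,0],
  [0,-0.002,0,0],
  [0,-0.003,0,0],
  [0,-0.004,0,0],
  [0,-0.005,0,0],
])

```text
time: 5.8
ee_pos: [0.55, -0.0875, 0.0202]
tcp_rot: [180.0, 0.0, -0.5]
wrist_force: [1.3, -1.8, 1.7]
opening: -0.0001
grasp_force: 0.9
```

arm_command([
  [0,-0.001,0,0],
  [0,-0.002,0,0],
  [0,-0.003,0,0],
  [0,-0.004,0,0],
  [0,-0.005,0,0],
])

```text
time: 6.3
ee_pos: [0.5499, -0.0846, 0.0203]
tcp_rot: [179.7, 0.0, -0.6]
wrist_force: [-1.2, -16.8, 1.5]
opening: -0.0002
grasp_force: 9.1
```

arm_command([
  [0,0.006,0,0],
  [0,0.012,-0.02,0],
  [-0.02,0.0,-0.05,0],
  [-0.05,-0.035,-0.05,0],
  [-0.055,-0.08,-0.04,0],
])

```text
time: 6.8
ee_pos: [0.4948, -0.0034, 0.062]
tcp_rot: [-179.9, -0.1, -0.5]
wrist_force: [2.1, 0.2, -0.2]
opening: -0.0001
grasp_force: 0.0
```

arm_command([
  [0,0,0.02,0],
  [0,0,0.04,0],
  [0.004,0,0.04,0],
  [0.01,0,0.04,0],
  [0.016,0,0.04,0],
])

```text
time: 7.3
ee_pos: [0.513, -0.0038, 0.0213]
tcp_rot: [-179.9, -0.1, -0.4]
wrist_force: [0.3, -0.5, -0.5]
opening: 0.0001
grasp_force: 0.0
```

arm_command([
  [0.001,0,0,0],
  [0.002,0,0,0],
  [0.003,0,0,0],
  [0.004,0,0,0],
  [0.005,0,0,0],
])

```text
time: 7.8
ee_pos: [0.5147, -0.0037, 0.0203]
tcp_rot: [-179.9, 0.2, -0.4]
wrist_force: [-17.2, -0.4, 11.9]
opening: 0.0002
grasp_force: 8.4
```

arm_command([
  [-0.006,0,0,0],
  [-0.01,0,-0.03,0],
  [-0.01,0,-0.07,0],
  [-0.01,0,-0.11,0],
  [-0.01,0,-0.13,0],
])

```text
time: 8.3
ee_pos: [0.5077, -0.0038, 0.154]
tcp_rot: [-179.9, -0.3, -0.4]
wrist_force: [0.2, -0.4, -0.3]
opening: 0.0
grasp_force: 0.0
```

arm_command([
  [0.022,-0.024,0,0],
  [0.044,-0.048,0,0],
  [0.066,-0.072,0,0],
  [0.088,-0.096,0,0],
  [0.108,-0.12,0,0],
])

```text
time: 8.8
ee_pos: [0.6115, 0.049, 0.1502]
tcp_rot: [-178.1, 0.0, 3.8]
wrist_force: [0.3, 0.3, -0.0]
opening: 0.0003
grasp_force: 0.0
```

Run:
```python
from workcell import bot
from h import *
o=bot.get_obs();print(np.round(o["ee_pos"],4),np.round(o["tcp_rot"],2),np.round(o["wrist_force"],1))
out=[]
for c in("top","side"):
    d=bot.camera(c)["color"]
    out.append(d)
J=[.56407,.00907,-.00985]
for c in("top","side"):
  print(c,"exp bar",proj(c,tf(J,[-.015,-.01,.012])),"btn",proj(c,tf(J,[.052,.11,.087])),"knob",proj(c,tf(J,[.052,.04,.089])))
  for t in("bar","button_top","knob"): print(t,[(np.round(r["location"],1).tolist(),round(r["confidence"],2)) for r in bot.mark_of(c,t)[:3]])
a=cv2.resize(out[0][140:250,230:390],None,fx=4,fy=4,interpolation=cv2.INTER_CUBIC)
cv2.imwrite("pics/top1.png",a)
```

```text
[0.6115 0.049  0.1502] [-1.7812e+02  3.0000e-02  3.7600e+00] [ 0.3  0.3 -0. ]
top exp bar [[313.47193108 198.24847019]] btn [[269.92406951 168.548984  ]] knob [[296.27954523 168.34264803]]
bar [([225.9, 272.5], 0.62), ([388.5, 157.6], 0.54)]
button_top [([270.9, 168.8], 0.41)]
knob []
side exp bar [[280.64012378 217.36562319]] btn [[237.12171047 206.10142949]] knob [[249.90919189 195.06184348]]
bar [([281.5, 213.2], 0.97), ([277.3, 186.6], 0.73), ([323.8, 290.1], 0.56)]
button_top [([261.6, 226.8], 0.68), ([236.2, 203.9], 0.55)]
knob [([251.8, 194.1], 0.52)]
```

View pics/top1.png

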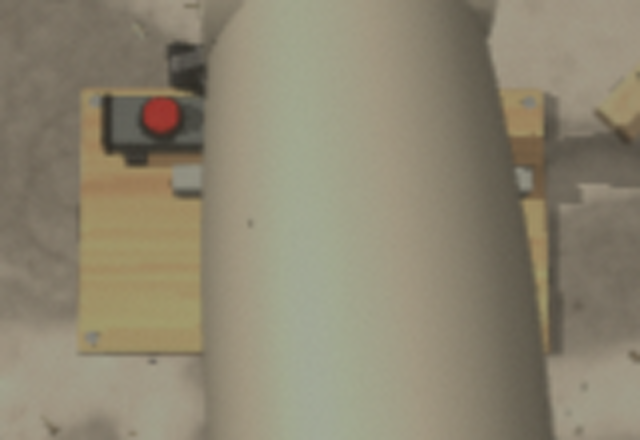

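The top view is mostly covered by the arm. The button is clear at crop (161,116), full (270,169), as expected. The wrist has not reached the commanded pose, so I'll check the joints.

Run:
```python
from workcell import bot
from h import *
o=bot.get_obs();print({k:np.round(o[k],2).tolist() for k in("q","qd","joint_efforts","ee_pos","tcp_rot","wrist_force","torque")})
bot.camera("side");o=bot.get_obs();print({k:np.round(o[k],3).tolist() for k in("time","q","qd","ee_pos","tcp_rot","wrist_force")})
```

```text
{'q': [3.64, 12.68, 9.8, 87.16, 1.86, 179.94], 'qd': [0.0, 0.06, 0.24, 0.01, -0.05, 0.01], 'joint_efforts': [0.08, -60.61, 46.99, -0.0, 0.11, -0.0], 'ee_pos': [0.61, 0.05, 0.15], 'tcp_rot': [-178.14, 0.04, 3.7], 'wrist_force': [-0.48, 0.32, -0.14], 'torque': [0.01, 0.09, -0.04]}
{'time': 9.25, 'q': [3.642, 12.682, 9.807, 87.162, 1.86, 179.942], 'qd': [0.053, 0.251, 0.095, -0.007, -0.002, 0.001], 'ee_pos': [0.61, 0.048, 0.151], 'tcp_rot': [-178.14, 0.035, 3.701], 'wrist_force': [0.369, 0.216, -0.315]}
```

arm_command([
  [0,0,0,0],
  [0,0,0,0],
  [0,0,0,0],
  [0,0,0,0],
  [0,0,0,0],
])

```text
time: 9.75
ee_pos: [0.6105, 0.0484, 0.1503]
tcp_rot: [-178.1, 0.1, 3.7]
wrist_force: [-0.5, -0.2, 0.4]
opening: 0.0001
grasp_force: 0.0
```

arm_command([
  [0,0,0,-0.14],
  [0,0,0,-0.28],
  [0,0,0,-0.42],
  [0,0,0,-0.56],
  [0,0,0,-0.7],
])

```text
time: 10.25
ee_pos: [0.6105, 0.0484, 0.1503]
tcp_rot: [-178.5, -1.2, 44.1]
wrist_force: [-0.3, -0.5, -0.8]
opening: -0.0001
grasp_force: 0.0
```

arm_command([
  [0.011,-0.009,0,-0.14],
  [0.022,-0.018,0,-0.28],
  [0.033,-0.027,0,-0.42],
  [0.044,-0.036,0,-0.56],
  [0.0535,-0.046,0,-0.7],
])

```text
time: 10.75
ee_pos: [0.6174, 0.1192, 0.1525]
tcp_rot: [-179.6, -1.8, 84.3]
wrist_force: [-0.3, 1.0, 0.2]
opening: -0.0
grasp_force: 0.0
```

arm_command([
  [0,0,0,-0.14],
  [0,0,0,-0.28],
  [0,0,0,-0.42],
  [0,0,0,-0.56],
  [0,0,0,-0.7],
])

```text
time: 11.25
ee_pos: [0.6173, 0.1186, 0.1525]
tcp_rot: [179.1, -1.6, 124.4]
wrist_force: [0.1, 0.1, -1.1]
opening: 0.0001
grasp_force: 0.0
```

arm_command([
  [0,0,0,-0.14],
  [0,0,0,-0.28],
  [0,0,0,-0.42],
  [0,0,0,-0.56],
  [0,0,0,-0.7],
])

```text
time: 11.75
ee_pos: [0.6173, 0.1186, 0.1525]
tcp_rot: [178.3, -0.7, 164.5]
wrist_force: [-0.3, 0.5, -0.2]
opening: -0.0
grasp_force: 0.0
```

```bash
cat >> h.py <<'E'
def go(target):
    from workcell import bot
    o=bot.get_obs();Rm=R.from_euler("xyz",o["tcp_rot"],degrees=True).as_matrix()
    print("ee",np.round(o["ee_pos"],4),"rot",np.round(o["tcp_rot"],2),"f",np.round(o["wrist_force"],1),"q6",round(o["q"][5],1),"shift",np.round(Rm.T@(np.array(target)-o["ee_pos"]),4),"turn to 179.44 (rad)",round(-np.radians(179.44-o["tcp_rot"][2]),3))
    return Rm
E
python3 - <<'E'
from h import *
print(np.round(go([.617,.1186,.095]),3))
E
```

```text
ee [0.6173 0.1186 0.1525] rot [178.26  -0.68 164.49] f [-0.3  0.5 -0.2] q6 25.6 shift [-0.0004 -0.0018  0.0575] turn to 179.44 (rad) -0.261
[[-0.964  0.268 -0.003]
 [ 0.267  0.963  0.032]
 [ 0.012  0.03  -0.999]]
```

arm_command([
  [0,0,0.015,-0.1],
  [0,-0.001,0.03,-0.2],
  [0,-0.002,0.045,-0.26],
  [0,-0.002,0.055,-0.26],
  [0,-0.002,0.058,-0.26],
])

```text
time: 12.25
ee_pos: [0.616, 0.1185, 0.0933]
tcp_rot: [178.2, -0.3, 178.9]
wrist_force: [0.4, -0.2, -0.0]
opening: -0.0
grasp_force: 0.0
```

arm_command([
  [0,0,0.003,0],
  [0,0,0.006,0],
  [0,0,0.008,0],
  [0,0,0.01,0],
  [0,0,0.011,0],
])

```text
time: 12.75
ee_pos: [0.6168, 0.1189, 0.0841]
tcp_rot: [178.1, -0.2, 179.0]
wrist_force: [-0.2, -0.5, 2.8]
opening: -0.0002
grasp_force: 1.6
```

arm_command([
  [0,0,0.001,0],
  [0,0,0.002,0],
  [0,0,0.0025,0],
  [0,0,0.003,0],
  [0,0,0.003,0],
])

```text
time: 13.25
ee_pos: [0.6168, 0.1189, 0.082]
tcp_rot: [178.1, -0.1, 179.0]
wrist_force: [-2.4, -2.1, 10.5]
opening: 0.0001
grasp_force: 5.3
```

arm_command([
  [0,0,-0.01,0],
  [0,0,-0.03,0],
  [0,0,-0.05,0],
  [0,0,-0.065,0],
  [0,0,-0.07,0],
])

```text
time: 13.75
ee_pos: [0.6172, 0.1168, 0.1523]
tcp_rot: [178.1, -0.1, 179.0]
wrist_force: [0.1, 0.3, -0.3]
opening: 0.0002
grasp_force: 0.0
```

Run:
```python
from workcell import bot
from h import *
J=[.56407,.00907,-.00985]
for c in("top","side"):
  d=bot.camera(c)["color"]
  print(c,"exp bar",proj(c,tf(J,[-.015,-.01,.012])),"knob",proj(c,tf(J,[.052,.015,.089])))
  for t in("bar","knob"): print(t,[(np.round(r["location"],1).tolist(),round(r["confidence"],2)) for r in bot.mark_of(c,t)[:3]])
  y,x=(140,230) if c=="top" else (150,200)
  cv2.imwrite(f"pics/{c}2.png",cv2.resize(d[y:y+110,x:x+150],None,fx=5,fy=5,interpolation=cv2.INTER_CUBIC))
go(tf(J,[.052,.015,.125])[0])
```

```text
top exp bar [[313.47193108 198.24847019]] knob [[305.70693051 168.34443702]]
bar [([223.7, 273.7], 0.74), ([387.9, 157.6], 0.61), ([309.3, 196.6], 0.57)]
knob []
side exp bar [[280.64012378 217.36562319]] knob [[254.15216644 191.65134011]]
bar [([282.4, 216.6], 0.97), ([326.0, 289.9], 0.91), ([270.7, 312.3], 0.75)]
knob [([255.3, 191.1], 0.57)]
ee [0.6163 0.1167 0.1494] rot [178.17  -0.31 179.05] f [ 0.4 -0.5 -1.2] q6 10.8 shift [-0.0016 -0.0939  0.0214] turn to 179.44 (rad) -0.007
```

View pics/side2.png

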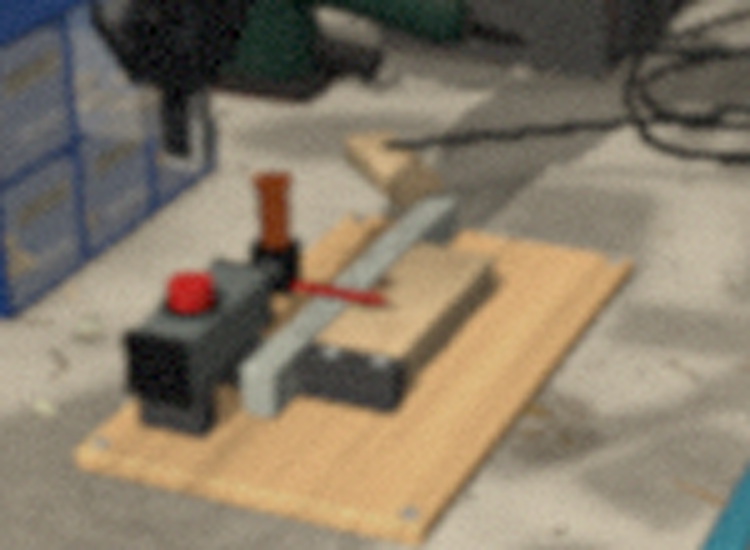

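View pics/top2.png

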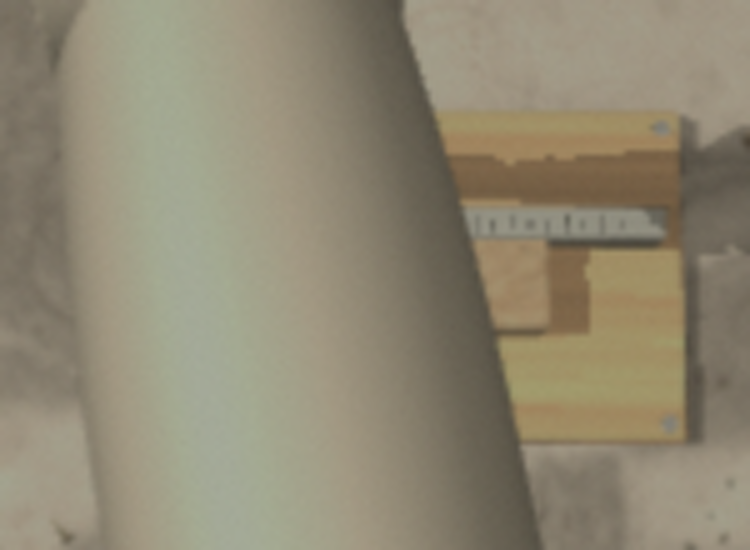

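The side crop shows the pointer at its first stop: the knob is at crop (272,215), full (254,193), as predicted. The bar is flush with the fence and the stop. The top crop confirms the bar's end lies parallel to the fence at crop (515,285).

arm_command([
  [0,-0.02,0,0],
  [0,-0.045,0,0],
  [0,-0.07,0,0],
  [-0.001,-0.09,0,0],
  [-0.001,-0.094,0.01,-0.007],
], hand=0.042)

```text
time: 14.55
ee_pos: [0.6164, 0.0212, 0.1377]
tcp_rot: [178.2, -0.1, 179.3]
wrist_force: [0.3, 0.4, 0.9]
opening: 0.042
grasp_force: 0.0
```

Run:
```python
from h import *
J=[.56407,.00907,-.00985]
go(tf(J,[.052,.015,.074])[0])
```

```text
ee [0.6164 0.0212 0.1377] rot [ 1.7816e+02 -1.4000e-01  1.7934e+02] f [0.3 0.4 0.9] q6 1.8 shift [0.0001 0.0003 0.0637] turn to 179.44 (rad) -0.002
```

arm_command([
  [0,0,0.018,0],
  [0,0,0.036,0],
  [0,0,0.05,0],
  [0,0,0.058,0],
  [0,0,0.063,0],
])

```text
time: 15.05
ee_pos: [0.6155, 0.0255, 0.0735]
tcp_rot: [178.1, -0.3, 179.5]
wrist_force: [-0.7, -0.5, 0.1]
opening: 0.0421
grasp_force: 0.0
```

arm_command([
  [0,0,0,0],
  [0,0,0,0],
  [0,0,0,0],
  [0,0,0,0],
  [0,0,0,0],
], hand=0, grip_force=40)

```text
time: 15.55
ee_pos: [0.6159, 0.0251, 0.0748]
tcp_rot: [178.1, -0.2, 179.4]
wrist_force: [-1.1, 0.3, -0.9]
opening: 0.0209
grasp_force: 39.2
```

arm_command([
  [0,-0.01,-0.0003,0],
  [0,-0.02,-0.0006,0],
  [0,-0.03,-0.001,0],
  [0,-0.04,-0.0013,0],
  [0,-0.049,-0.0016,0],
])

```text
time: 16.05
ee_pos: [0.6154, -0.0247, 0.0747]
tcp_rot: [178.1, -0.2, 179.4]
wrist_force: [-1.5, 5.8, 1.5]
opening: 0.0209
grasp_force: 39.4
```

arm_command([
  [0,-0.002,0,0],
  [0,-0.004,0,0],
  [0,-0.005,0,0],
  [0,-0.006,0,0],
  [0,-0.007,-0.0003,0],
])

```text
time: 16.55
ee_pos: [0.6153, -0.0308, 0.0748]
tcp_rot: [178.1, -0.2, 179.5]
wrist_force: [-2.2, 5.5, -0.7]
opening: 0.0206
grasp_force: 39.4
```

arm_command([
  [0,-0.0005,0,0],
  [0,-0.001,0,0],
  [0,-0.0015,0,0],
  [0,-0.002,0,0],
  [0,-0.0025,0,0],
])

```text
time: 17.05
ee_pos: [0.6153, -0.0315, 0.0747]
tcp_rot: [177.9, -0.2, 179.5]
wrist_force: [-2.3, 16.3, 1.3]
opening: 0.0207
grasp_force: 39.7
```

Run:
```python
from workcell import bot
from h import *
J=[.56407,.00907,-.00985]
for c in("top","side"):
  d=bot.camera(c)["color"]
  print(c,"exp bar",proj(c,tf(J,[-.015,-.01,.012])),"knob",proj(c,tf(J,[.052,-.04,.089])))
  for t in("bar","knob","wax_tin","angle_gauge"): print(t,[(np.round(r["location"],1).tolist(),round(r["confidence"],2)) for r in bot.mark_of(c,t)[:3]])
  if c=="side": cv2.imwrite("pics/side3.png",cv2.resize(d[150:260,200:350],None,fx=5,fy=5,interpolation=cv2.INTER_CUBIC))
go([.6153,-.0315,.0747])
```

```text
top exp bar [[313.47193108 198.24847019]] knob [[326.42950905 168.36579743]]
bar [([225.6, 273.7], 0.68), ([391.5, 156.8], 0.66), ([325.0, 170.2], 0.6)]
knob [([325.5, 167.0], 0.58)]
wax_tin [([169.6, 196.4], 0.74)]
angle_gauge [([191.9, 242.2], 0.94)]
side exp bar [[280.64012378 217.36562319]] knob [[262.92589876 184.60204937]]
bar [([322.6, 291.2], 0.74), ([278.7, 183.8], 0.66), ([281.2, 215.4], 0.59)]
knob [([264.1, 183.8], 0.67), ([270.9, 309.5], 0.39)]
wax_tin [([272.7, 310.1], 0.52)]
angle_gauge [([272.0, 311.9], 0.78)]
ee [ 0.6153 -0.0315  0.0747] rot [177.93  -0.2  179.54] f [-1.9 15.2  1.2] q6 -3.4 shift [-0. -0.  0.] turn to 179.44 (rad) 0.002
```

View pics/side3.png

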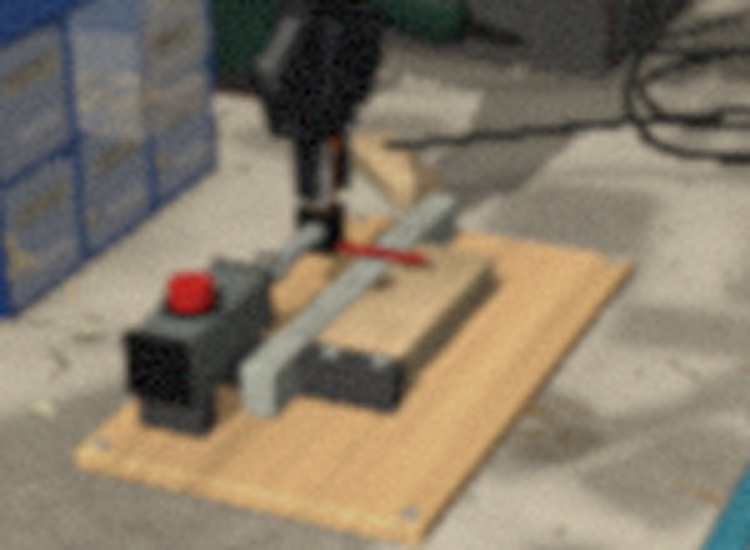

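The side crop shows the rod fully out, with its head held at crop (320,215). The bar is still flush against the fence and the end stop at crop (400,300), and the blade lies over it. I'm handing in.

```bash
python3 -c "
from workcell import bot
print(bot.job_done())"
```

```text
the job is handed in; nothing more can be done
None
```

The job is handed in: the bar is flush against the fence and home on the end stop, the button released the pointer, and the arm is holding the orange knob at the second stop; the hand-in returned no verdict.

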